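# Shut the waffle maker and snap its clip closed

## Robot

A 7-joint arm with a two-finger parallel gripper is mounted at the origin on a cart in front of the work surface, level with it; the furniture and walls round the work are solid. World frame = base frame: x ahead of the robot, y to its left, z up, the work surface at z = 0. Lengths are in m, angles in rad, forces in N, time in s.
With the tool pointing down it reaches from about 0.425 to 0.825 m from the base axis. Payload 3.6 kg.
Tool frame: the origin (TCP) lies midway between the tips of the shut fingers; the grasp point (between the pads) lies ctrl.tcp_to_grasp behind it (ctrl.tcp_to_grasp is the distance from the TCP to the grasp point, in m); z points along the fingers, y is the line along which they close (so a half turn about z gives the same grasp; the last joint's range is limited). The gripper opens to 93 mm and grips with 3 to 60 N. Pads are 15 mm wide; open, the fingers measure 128 mm over their backs; the gripper's body (75 mm by 188 mm) begins 65 mm behind the grasp point.
Start: joints at [1.226, 0.615, -0.013, 1.423, 0.008, 1.103, -0.04], TCP at [0.204, -0.617, 0.219] pointing down, gripper open.
Joint ranges: [-3.12, 3.12], [-0.3, 2.06], [-1.34, 1.32], [0.26, 2.42], [-1.36, 4.5], [0.01, 1.98], [-2.84, 2.84]. Speed limits (rad/s): [2.79, 2.79, 3.14, 3.14, 3.14, 3.14, 3.14].

## Interface

Orientations are given as a unit quaternion [x, y, z, w].
In Python, from workcell import ctrl gives the robot as it stands. The module is installed in compiled form; this text tells all that it offers.
- The arm moves only by the tool jog_arm, never from a script. Its argument "increments" is a list that holds one entry, the list of rows, each a list of 5 numbers: the shift along the tool's x, y, z each as a share of 20 cm, from -1 to 1, then the turn about the tool's z as a share of pi/2 rad, from -1 to 1, then the opening, from -1 (shut) to 1 (fully open). A call has 1 to 12 rows; each row shifts and turns the commanded pose from where the row before left it, along the tool's axes as they then stand; what a row does not reach is not made up. A row lasts 1/12 s, in which the tool goes at most 41.7 mm and 7.16 degrees, less where a joint would pass 70% of its speed; a pose out of reach is approached as far as the arm can. A call with a number of a shift or a turn outside -1 to 1 is refused whole. A call with a gripper value outside its range is refused whole. The fingers move at their own pace and stop on an object; "newtons" is the grip in N (left out, the last holds). Time passes only in rows, so rows that do not move let the fingers close. It gives the time, the measured TCP pose, the force, the opening and the grip force at its end, in the units of the state.
- ctrl.observe(): the state, without advancing time (a new reading comes with each control period).
- ctrl.get_image(name): name is "scene" or "side" or "wrist"; returns the picture (480x640x3 uint8, blue, green, red); there is no depth.
- ctrl.camera_model(name): a dict with "vfov" (degrees; the focal length in pixels is half the picture's height over the tangent of half this angle, whatever the lens; pixels are square), "cx", "cy" (the principal point, pixels), "world_to_cam" (4x4, takes a point from world to camera coordinates); the wrist camera has in their place "tool_from_camera" (4x4, takes a point from camera to tool coordinates, whose origin is the TCP and whose axes are the flange's). Camera axes: x right, y down, z forward; pixel columns grow to the right and rows downward; lengths in m; the calibration is good to about 2 mm. The wrist camera is an equidistant fisheye: a pixel r from the principal point sees the ray r / f radians off the axis. A picture is of the moment at which its call begins: read the wrist's pose just before it. camera_model takes no time and is no camera call.
- ctrl.finish_job(): hands the job in; it is judged then, once.
Trained networks look in the newest picture that a camera, given by its name, has taken for a name from the list of things; names that differ only in an ending like _2 or _b are one class to them, and where a whole thing is asked for, a point or a joint stands for the part that bears it (a point fixed in the world has none). Each returns a list of dicts, best first, with "confidence" (0 to 1); they miss things now and then, are a little off and sometimes report something else, mostly with a low value. They report only what shows in the picture. A call takes as long as a camera call.
- ctrl.find_in(camera, target): "at" ([column, row] in pixels, amid what is visible of it).
- ctrl.regions_of(camera, target): "region" (480x640 bool, what is visible of it) and "at" ([column, row] in pixels, amid what is visible of it).
The state is a dict: "clock": time; "joint_pos": joint angles; "joint_velocities": joint speeds; "tau": joint torques, N m; "ee_pos": TCP position; "ee_rot": TCP orientation; "ft_force": force on the tool from outside, world axes, zero at the start; "moment": the same for the moment, N m; "gripper_width": finger opening in m; "grip_force": force on a finger pad.
Only numpy, scipy, OpenCV 4.12 (cv2) and the standard library are available. Lean on these libraries where they do the work, as an engineer would, in place of code of your own. Each camera call takes 0.05 s, during which the arm holds its last target. There are 200 camera calls.

## Task

The waffle maker has cooled and is to be put away. Using only your fingertips, push its open lid down until it is fully shut - ease it down, do not let it slam - and then push the steel clip at the front of its handle down and in until it lies flat against the handle and hooks under the lip of the base. Grasp and lift nothing, leave the waffle maker standing where it is, and do not disturb the other things on the worktop.

Things in the scene. Friction and masses are not known exactly. Their poses are not given: they have to be found in the camera images.
- waffle_maker: round waffle maker, loose on rubber feet, 1.9 kg; red housing 150 mm across, black handle. Origin: centre of its underside; own -x = front (handle, clip), +x = hinge side, z up; (x, y, z) below are mm in this frame. Base 45 high with a black lip in front, 46 wide, x -111 to -77, z 34 to 48. Lid shut: total height 90, shell radius 75 about x 0, lid handle 50 wide, x -114 to -68, z 61 to 77
- lid (a joint): lid angle in rad: 0 = fully shut, about 1.57 = upright, at most 1.85 (leaning back). Stiff hinge about the waffle maker's y axis: the lid stays where it is left; 0.45 N m starts it when upright (2 to 4 N near its far end), less as it comes down
- clip (a joint): clip angle in rad: 0 = closed, flat in front of the handle with its hook under the base lip; about 1.57 = sticking straight out ahead of the lid handle. Stays where it is left (0.025 N m). With the lid not fully shut its hook strikes the lip. Beyond about 1 rad it must be pressed down from above before it is pushed in
- lid_hinge (a point): middle of the lid's hinge axis, at (86, 0, 55); the axis runs along the waffle maker's y. (Wall units hang above the back of the worktop: from 0.57 m ahead of the robot's base, underside 0.52 m up; keep the wrist clear of them)
- lid_top (a point): point on the lid's red outer face, on its middle line, 131 mm from the hinge axis along the lid and 33 mm out from the hinge plane (lid shut: (-45, 0, 88)); moves with the lid. When the lid is upright this face looks away from the front
- lid_handle (a point): top of the lid's black handle, 181 mm from the hinge axis along the lid and 22 mm out from the hinge plane (lid shut: (-95, 0, 77)); moves with the lid
- clip_pivot (a point): the clip's pivot at the front end of the lid handle (lid shut: (-117, 0, 69)); the clip swings about the waffle maker's y axis
- clip_foot (a point): point on the clip's outer face, 36 mm from its pivot, where a finger pushes it (clip and lid shut: (-122, 0, 33)). The clip is a steel plate 32 mm wide and 4 mm thick, ending 43 mm from the pivot in a hook that points backward
- batter_bowl: white bowl, 150 mm wide and 67 mm high, origin at the centre of its underside; leave alone
- mug: white and blue mug, 83 mm wide and 94 mm high, origin at the centre of its underside; leave alone
- sauce_bottle: clear bottle with a green cap, 50 x 86 x 186 mm, origin at the centre of its underside; leave alone
- spice_jar: spice jar with a dark cap, 41 mm wide and 105 mm high, origin at the centre of its underside; leave alone
- egg_timer: white and dark egg timer, 64 mm wide and 50 mm high, origin at the centre of its underside; leave alone
- egg_cup: white egg cup, 47 mm wide and 58 mm high, origin at the centre of its underside; leave alone

How it is judged:
By the outcome, as a careful person would: the job done as asked, in the order asked, and still so for the second after the job is handed in, with the robot touching nothing.
It also fails if it takes over 48 s, if anything falls off the work surface, if the arm or the gripper's body presses on something with over 40 N, if the wrist force passes 120 N, or if a joint passes its speed limit or range.

## Working session

There is one attempt and no reset: what is moved stays moved. The work goes in short steps, Python scripts to look and compute and a tool call to move; the robot and the scene stay as the last step left them, time stands still between calls to the robot, and variables do not carry over. Pictures are saved under pics/ and viewed, at most 10 in all, crops included, and the job is handed in when it is done.

Besides the shell and the picture viewer there is one more tool, called after "Emit:" as a command line: name --argument value ..., lists and objects as JSON in quotes. jog_arm: Moves the arm, as the interface text tells. Shift numbers are shares of 20 cm and turn numbers shares of pi/2 rad, none past 1 either way. Its arguments: {"type":"object","properties":{"increments":{"type":"array","items":{"type":"array","items":{"type":"array","items":{"type":"number"}}}},"newtons":{"type":"number"}},"required":["increments"]}

```bash
mkdir -p pics
cat > h.py <<'E'
import numpy as np,cv2
from scipy.spatial.transform import Rotation as R
from workcell import ctrl
def P(cam,pts):
    m=ctrl.camera_model(cam);f=240/np.tan(np.radians(m['vfov'])/2)
    c=(np.c_[np.atleast_2d(pts),np.ones(len(np.atleast_2d(pts)))]@np.array(m['world_to_cam']).T)[:,:3]
    return c[:,:2]/c[:,2:]*f+[m['cx'],m['cy']]
def ray(cam,px):
    m=ctrl.camera_model(cam);f=240/np.tan(np.radians(m['vfov'])/2)
    W=np.array(m['world_to_cam']);d=W[:3,:3].T@np.array([(px[0]-m['cx'])/f,(px[1]-m['cy'])/f,1])
    return -W[:3,:3].T@W[:3,3],d/np.linalg.norm(d)
def tri(a,b):
    (o,d),(p,e)=ray('scene',a),ray('side',b)
    s=np.linalg.lstsq(np.c_[d,-e],p-o,rcond=None)[0]
    x,y=o+s[0]*d,p+s[1]*e
    return (x+y)/2,np.linalg.norm(x-y)
E
python3 - <<'E'
from h import *
for c in('scene','side'):cv2.imwrite(f'pics/{c}0.png',ctrl.get_image(c))
for t in('waffle_maker','lid_hinge','lid_top','lid_handle','clip_pivot','clip_foot','batter_bowl','mug','sauce_bottle','spice_jar','egg_timer','egg_cup'):
    r={}
    for c in('scene','side'):
        q=ctrl.find_in(c,t);r[c]=[(np.round(x['at']).tolist(),round(x['confidence'],2)) for x in q[:2]]
    print(t,r)
    if r['scene'] and r['side']:
        print(tri(r['scene'][0][0],r['side'][0][0]))
s=ctrl.observe();print({k:np.round(s[k],3) for k in('clock','ee_pos','ee_rot','ft_force','gripper_width')},ctrl.tcp_to_grasp)
E
```

```text
waffle_maker {'scene': [([335.0, 254.0], 0.6)], 'side': [([352.0, 223.0], 0.66)]}
(array([ 0.44658114, -0.11679319,  0.12144267]), np.float64(0.011862694654000288))
lid_hinge {'scene': [([338.0, 244.0], 0.79)], 'side': [([351.0, 206.0], 0.74)]}
(array([ 0.45065575, -0.13156788,  0.16239936]), np.float64(0.0018801608972390611))
lid_top {'scene': [([342.0, 246.0], 0.68), ([344.0, 210.0], 0.19)], 'side': [([351.0, 204.0], 0.9)]}
(array([ 0.45380788, -0.14719192,  0.16219424]), np.float64(0.0007774205883087845))
lid_handle {'scene': [([343.0, 246.0], 0.8)], 'side': [([352.0, 204.0], 0.77)]}
(array([ 0.45304769, -0.1510042 ,  0.16243536]), np.float64(0.004467820086685335))
clip_pivot {'scene': [([336.0, 211.0], 0.46)], 'side': [([350.0, 168.0], 0.59)]}
(array([ 0.45168457, -0.12674964,  0.26714576]), np.float64(0.011544124009302497))
clip_foot {'scene': [([336.0, 208.0], 0.61), ([425.0, 331.0], 0.56)], 'side': [([351.0, 171.0], 0.63)]}
(array([ 0.45174344, -0.11908439,  0.26691572]), np.float64(0.0030785171461567415))
batter_bowl {'scene': [([262.0, 233.0], 0.56)], 'side': [([319.0, 313.0
[... 440 characters left out ...]
71, 0.3385947 , 0.08287087]), np.float64(0.004133591074108586))
spice_jar {'scene': [([302.0, 226.0], 0.73), ([341.0, 247.0], 0.45)], 'side': [([273.0, 294.0], 0.73)]}
(array([0.55126042, 0.22524593, 0.05625455]), np.float64(0.0010203583887784895))
egg_timer {'scene': [([386.0, 341.0], 0.91), ([343.0, 245.0], 0.41)], 'side': [([378.0, 223.0], 0.47)]}
(array([ 0.41319618, -0.4033583 ,  0.01074907]), np.float64(0.003003881786488799))
egg_cup {'scene': [([424.0, 329.0], 0.72)], 'side': []}
{'clock': np.float64(1.3), 'ee_pos': array([ 0.204, -0.617,  0.219]), 'ee_rot': array([ 0.987,  0.159, -0.   , -0.   ]), 'ft_force': array([-0.908, -0.108,  0.074]), 'gripper_width': np.float64(0.093)} 0.0188
```

View pics/scene0.png

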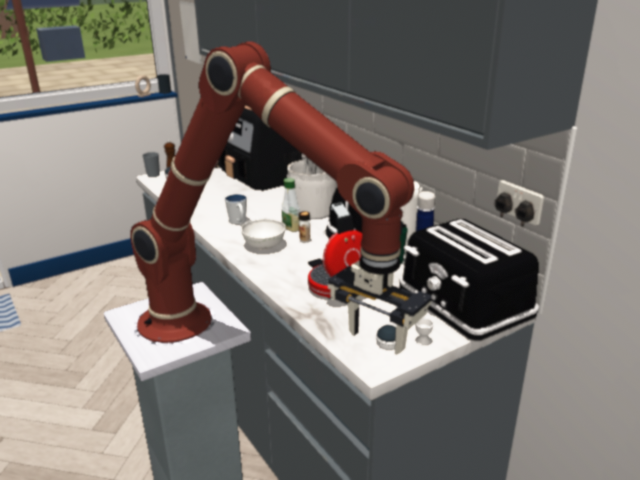

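View pics/side0.png

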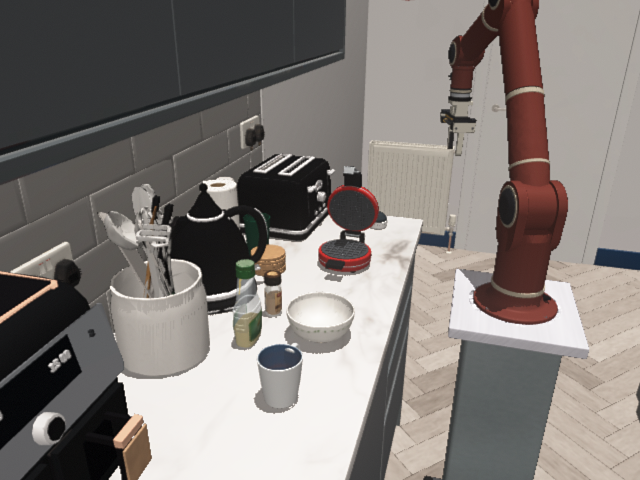

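The scene view shows the arm partly in front of the waffle maker, which is at about (340,262). In the side view its base is at (345,255), with the lid upright at (353,208) and the handle on top at (351,178). The front faces the side camera, roughly +y. I'll zoom in on both for precise features.

Run:
```python
from h import *
a=cv2.imread('pics/side0.png')[155:285,300:400];b=cv2.imread('pics/scene0.png')[190:320,290:390]
a=cv2.resize(a,None,fx=4,fy=4,interpolation=2);b=cv2.resize(b,None,fx=4,fy=4,interpolation=2)
cv2.imwrite('pics/z.png',np.hstack([a,b]))
for c in('scene','side'):
    m=ctrl.camera_model(c);W=np.array(m['world_to_cam']);print(c,m['vfov'],-W[:3,:3].T@W[:3,3],W[2,:3])
```

```text
scene 43.74649716213692 [-0.40988964 -1.36130606  0.91583234] [ 0.48594515  0.75015362 -0.4484717 ]
side 47.960651542193965 [0.15324121 1.25704442 0.67348676] [ 0.24299546 -0.88072708 -0.40653784]
```

View pics/z.png

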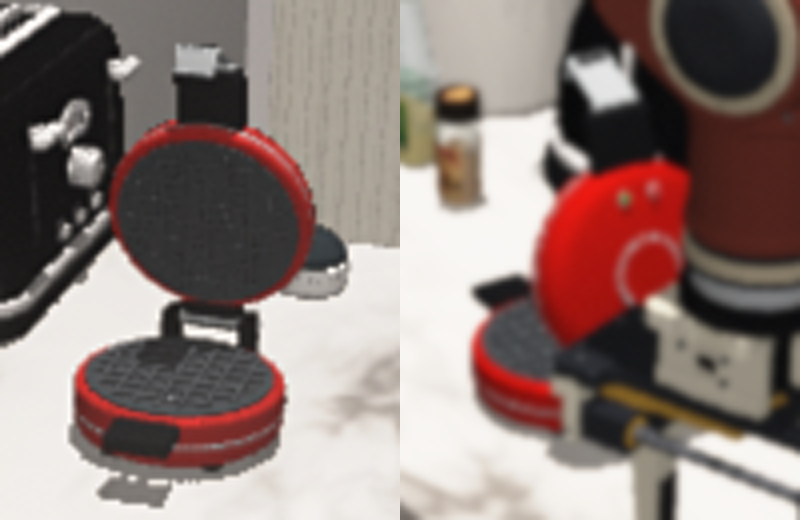

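```bash
cat >> h.py <<'E'
def lid(u,n,t,y=0): return np.array([.086-u*np.cos(t)+n*np.sin(t),y,.055+u*np.sin(t)+n*np.cos(t)])
def W(p,v): 
    c,s=np.cos(v[2]),np.sin(v[2]);p=np.asarray(p);return np.array([v[0]+c*p[0]-s*p[1],v[1]+s*p[0]+c*p[1],p[2]])
E
python3 - <<'E'
from h import *
from scipy.optimize import least_squares
F=[('side',lambda t:np.array([0,0,.045]),(345,249.5)),
('side',lambda t:np.array([-.111,0,.041]),(335.3,264.7)),
('scene',lambda t:np.array([-.096,0,.048]),(315.5,262)),
('side',lambda t:np.array([.086,0,.055]),(352.5,234)),
('side',lambda t:lid(.086,0,t),(353,208.7)),
('side',lambda t:lid(.2,.014,t),(353,173.5)),
('scene',lambda t:lid(.2,.014,t),(343.5,216)),
('scene',lambda t:lid(.16,.015,t),(346,231))]
r=lambda v:np.concatenate([P(c,W(g(v[3]),v))[0]-q for c,g,q in F])
s=least_squares(r,[.45,-.05,-1.6,1.57],loss='soft_l1')
print(s.x,np.round(r(s.x).reshape(-1,2),1))
v=s.x
for n,p in(('handle',lid(.181,.022,v[3])),('hinge',(.086,0,.055)),('pivot',lid(.203,.014,v[3]))):print(n,W(p,v))
E
```

```text
[ 0.45492863 -0.1010717  -1.58759351  1.33029828] [[ 0.5 -1.2]
 [-0.1  1.4]
 [ 0.  -0.1]
 [ 0.3 -0.2]
 [-0.9  0.8]
 [-0.6 -1.3]
 [-0.   1.2]
 [-0.5  0.4]]
handle [ 0.45384937 -0.16531774  0.23603082]
hinge [ 0.45348414 -0.18705957  0.055     ]
pivot [ 0.45406789 -0.15230972  0.25549216]
```

Emit:
jog_arm --increments '[[[0.14,-0.093,-0.009,-0.0795,-1],[0.151,-0.074,-0.009,-0.0795,-1],[0.159,-0.055,-0.009,-0.0795,-1],[0.164,-0.035,-0.009,-0.0795,-1],[0.167,-0.014,-0.009,-0.0795,-1],[0.168,0.007,-0.009,-0.0795,-1],[0.166,0.027,-0.009,-0.0795,-1],[0.161,0.048,-0.009,-0.0795,-1],[0.154,0.068,-0.009,-0.0795,-1],[0.144,0.086,-0.009,-0.0795,-1],[0.132,0.104,-0.009,0,-1],[0.132,0.104,-0.009,0,-1]]]'

```text
clock: 2.3
ee_pos: [0.4543, -0.2996, 0.2406]
ee_rot: [0.708, 0.706, 0.0, 0.0]
ft_force: [0.1, -0.8, 0.4]
gripper_width: 0.0176
grip_force: 0.0
```

```bash
cat >> h.py <<'E'
def wcam():
    s=ctrl.observe();T=np.eye(4);T[:3,:3]=R.from_quat(s['ee_rot']).as_matrix();T[:3,3]=s['ee_pos']
    m=ctrl.camera_model('wrist');return m,T@np.array(m['tool_from_camera'])
def PW(p):
    m,T=wcam();f=240/np.tan(np.radians(m['vfov'])/2);c=np.linalg.inv(T)@np.r_[p,1];c=c[:3]
    rr=np.hypot(c[0],c[1]);return np.array([m['cx'],m['cy']])+f*np.arctan2(rr,c[2])*c[:2]/rr
E
python3 - <<'E'
from h import *
v=[.4549,-.1011,-1.5876]
im=ctrl.get_image('wrist')
for t,col in((1.33,(255,0,0)),(1.57,(0,255,0))):
    for p in(lid(.181,.022,t),lid(.181,.022,t,.025),lid(.181,.022,t,-.025),lid(.203,.014,t)):
        q=PW(W(p,v));print(t,q);cv2.circle(im,tuple(int(x) for x in q),3,col,-1)
cv2.imwrite('pics/w1.png',im)
s=ctrl.get_image('side');sc=ctrl.get_image('scene')
cv2.imwrite('pics/z2.png',np.hstack([cv2.resize(s[150:280,300:400],None,fx=4,fy=4,interpolation=2),cv2.resize(sc[190:320,290:390],None,fx=4,fy=4,interpolation=2)]))
E
```

```text
1.33 [312.45971496  31.21742917]
1.33 [366.75406149  33.44095751]
1.33 [258.50705194  31.70834707]
1.33 [312.44092868  -8.70781347]
1.57 [309.98731461 122.64396506]
1.57 [364.30101631 124.44469086]
1.57 [256.06830864 122.4014966 ]
1.57 [308.95721421 101.88267652]
```

View pics/w1.png

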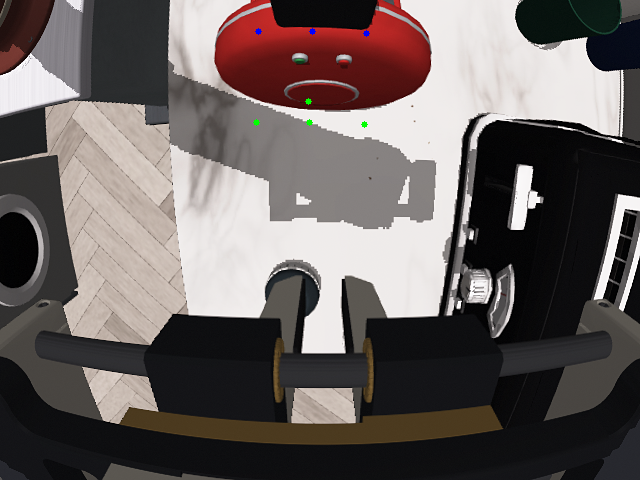

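View pics/z2.png

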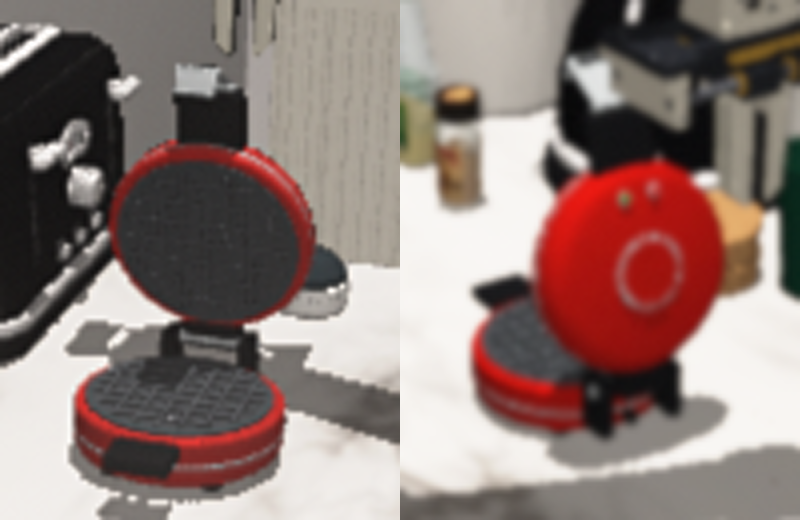

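```bash
cat > fit.py <<'E'
from h import *
from scipy.optimize import least_squares
c=lambda *p:(lambda t:np.array(p))
F=[('side',c(0,0,.045),(345,249)),
('side',c(-.111,0,.041),(335.3,264.7)),
('scene',c(-.096,0,.048),(315,263)),
('side',lambda t:lid(.086,-.002,t),(353,208.7)),
('side',lambda t:lid(.2,.014,t),(353,173.5)),
('scene',lambda t:lid(.2,.014,t),(343.5,216)),
('scene',lambda t:lid(.086,.034,t),(352.5,257.5)),
('scene',lambda t:lid(.16,.015,t),(346,231)),
('w',lambda t:lid(.086,.034,t),(322,92)),
('w',lambda t:lid(.157,.022,t),(325,26))]
def pr(k,p): return PW(p) if k=='w' else P(k,p)[0]
r=lambda v:np.concatenate([(pr(k,W(g(v[3]),v))-q)/(4 if k=='w' else 1) for k,g,q in F])
s=least_squares(r,[.45,-.05,-1.6,1.5],loss='soft_l1')
v=s.x;print(v,np.round(r(v).reshape(-1,2),1))
for n,p in(('handle',lid(.181,.022,v[3])),('hinge',(.086,0,.055)),('pivot',lid(.203,.014,v[3])),('shut handle',(-.095,0,.077)),('shut pivot',(-.117,0,.069))):print(n,W(p,v))
E
python3 fit.py
```

```text
[ 0.45540857 -0.09967577 -1.57555784  1.30430251] [[ 0.2 -0.6]
 [ 0.   1.7]
 [ 0.1 -1.2]
 [-1.8  1.8]
 [-1.5 -0.3]
 [-1.1  0.6]
 [-0.1  0.1]
 [-1.3 -0.2]
 [ 0.2  1.2]
 [-0.3  1.2]]
handle [ 0.45512499 -0.15923203  0.23540445]
hinge [ 0.45499908 -0.18567479  0.055     ]
pivot [ 0.45518932 -0.14572087  0.25452105]
shut handle [ 0.45586091 -0.00467684  0.077     ]
shut pivot [0.45596566 0.01732291 0.069     ]
```

The wrist view shows the red lid at (323,55) and its black handle at (325,10), leaning forward. The egg timer is at (292,285) and the toaster is on the right, clear of the path. The fit gives the lid at about 1.3 rad, with the hinge at y -0.186. I'll print the easing path next.

Run:
```python
import numpy as np
C=lambda t:np.array([-.1857+.182*np.cos(t)-.022*np.sin(t)-.0075,.055+.182*np.sin(t)+.022*np.cos(t)])
ts=np.r_[np.arange(1.36,.2,-.04),np.arange(.2,-.06,-.02)]
p=np.array([C(t) for t in ts]);print(p[0],p[-1])
d=np.diff(p,axis=0)*5
for i in range(0,len(d),12):print(round(ts[i],2),p[i].round(4),[[round(a,3),0,round(-b,3),0,-1] for a,b in d[i:i+12]])
```

```text
[-0.17663158  0.23757461] [-0.01046582  0.06970434]
1.36 [-0.1766  0.2376] [[np.float64(0.036), 0, np.float64(0.004), 0, -1], [np.float64(0.036), 0, np.float64(0.005), 0, -1], [np.float64(0.036), 0, np.float64(0.007), 0, -1], [np.float64(0.036), 0, np.float64(0.008), 0, -1], [np.float64(0.035), 0, np.float64(0.01), 0, -1], [np.float64(0.035), 0, np.float64(0.011), 0, -1], [np.float64(0.034), 0, np.float64(0.013), 0, -1], [np.float64(0.034), 0, np.float64(0.014), 0, -1], [np.float64(0.033), 0, np.float64(0.015), 0, -1], [np.float64(0.033), 0, np.float64(0.017), 0, -1], [np.float64(0.032), 0, np.float64(0.018), 0, -1], [np.float64(0.031), 0, np.float64(0.019), 0, -1]]
0.88 [-0.0942  0.2093] [[np.float64(0.03), 0, np.float64(0.02), 0, -1], [np.float64(0.03), 0, np.float64(0.022), 0, -1], [np.float64(0.029), 0, np.float64(0.023), 0, -1], [np.float64(0.028), 0, np.float64(0.024), 0, -1], [np.float64(0.027), 0, np.float64(0.025), 0, -1], [np.float64(0.026), 0, np.float64(0.026), 0, -1], [np.float64(0.025), 0, np.float64(0.027), 0, -1], [np.float64(0.024), 0, np.float64(0.028), 0, -1], [np.
[... 438 characters left out ...]
, np.float64(0.035), 0, -1], [np.float64(-0.0), 0, np.float64(-0.0), 0, -1], [np.float64(0.006), 0, np.float64(0.017), 0, -1], [np.float64(0.005), 0, np.float64(0.018), 0, -1], [np.float64(0.005), 0, np.float64(0.018), 0, -1], [np.float64(0.005), 0, np.float64(0.018), 0, -1], [np.float64(0.004), 0, np.float64(0.018), 0, -1], [np.float64(0.004), 0, np.float64(0.018), 0, -1]]
0.08 [-0.0135  0.0915] [[np.float64(0.003), 0, np.float64(0.018), 0, -1], [np.float64(0.003), 0, np.float64(0.018), 0, -1], [np.float64(0.003), 0, np.float64(0.018), 0, -1], [np.float64(0.002), 0, np.float64(0.018), 0, -1], [np.float64(0.002), 0, np.float64(0.018), 0, -1], [np.float64(0.002), 0, np.float64(0.018), 0, -1]]
```

Emit:
jog_arm --increments '[[[0.15,0.004,0.002,0,-1],[0.15,0.004,0.002,0,-1],[0.12,0,0.002,0,-1],[0.09,0,0.002,0,-1],[0.06,0,0,0,-1],[0.033,0,0,0,-1],[0,0,0,0,-1]]]'

```text
clock: 3.03
ee_pos: [0.4555, -0.1799, 0.2388]
ee_rot: [0.708, 0.706, -0.0, 0.0]
ft_force: [-1.2, -0.2, 0.1]
gripper_width: 0.0001
grip_force: 0.0
```

Emit:
jog_arm --increments '[[[0.036,0,0.006,0,-1],[0.036,0,0.006,0,-1],[0.036,0,0.007,0,-1],[0.036,0,0.008,0,-1],[0.035,0,0.01,0,-1],[0.035,0,0.011,0,-1]]]'

```text
clock: 3.53
ee_pos: [0.4564, -0.1368, 0.2292]
ee_rot: [0.708, 0.706, 0.001, 0.001]
ft_force: [0.1, -0.7, 2.1]
gripper_width: 0.0004
grip_force: 1.0
```

Run:
```python
from h import *
cv2.imwrite('pics/w2.png',np.hstack([cv2.resize(ctrl.get_image('side')[150:280,300:400],None,fx=4,fy=4,interpolation=2),cv2.resize(ctrl.get_image('wrist'),(400,300))[:, :].copy().__class__((300,400,3),np.uint8) if 0 else cv2.copyMakeBorder(cv2.resize(ctrl.get_image('wrist'),(400,300)),0,220,0,0,0)]))
```

```text
(no output)
```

View pics/w2.png

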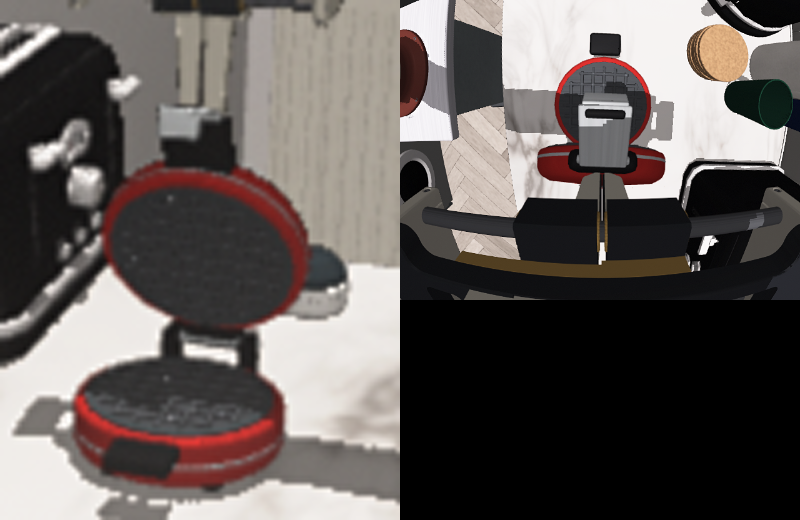

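The finger is on the handle and the lid is following. In the wrist inset the finger, handle and clip line up at column 604, and the base lip ahead is at (605,43). I'll continue down the arc.

Emit:
jog_arm --increments '[[[0.034,0,0.013,0,-1],[0.034,0,0.014,0,-1],[0.033,0,0.015,0,-1],[0.033,0,0.017,0,-1],[0.032,0,0.018,0,-1],[0.031,0,0.019,0,-1],[0.03,0,0.02,0,-1],[0.03,0,0.022,0,-1],[0.029,0,0.023,0,-1],[0.028,0,0.024,0,-1]]]'

```text
clock: 4.47
ee_pos: [0.4558, -0.0737, 0.1915]
ee_rot: [0.708, 0.706, 0.0, -0.0]
ft_force: [1.2, -0.1, 1.3]
gripper_width: 0.0001
grip_force: 0.6
```

Emit:
jog_arm --increments '[[[0.027,0,0.025,0,-1],[0.026,0,0.026,0,-1],[0.025,0,0.027,0,-1],[0.024,0,0.028,0,-1],[0.022,0,0.029,0,-1],[0.021,0,0.03,0,-1],[0.02,0,0.031,0,-1],[0.019,0,0.031,0,-1]]]'

```text
clock: 5.13
ee_pos: [0.4559, -0.0373, 0.146]
ee_rot: [0.708, 0.706, -0.0, -0.0]
ft_force: [1.4, -0.1, 1.5]
gripper_width: 0.0004
grip_force: 0.3
```

Emit:
jog_arm --increments '[[[0.02,0,0.032,0,-1],[0.018,0,0.033,0,-1],[0.016,0,0.033,0,-1],[0.015,0,0.034,0,-1],[0.013,0,0.034,0,-1],[0.007,0,0.018,0,-1],[0.006,0,0.018,0,-1],[0.005,0,0.018,0,-1],[0.005,0,0.018,0,-1],[0.005,0,0.018,0,-1],[0.004,0,0.018,0,-1],[0.004,0,0.018,0,-1]]]'

```text
clock: 6.13
ee_pos: [0.4562, -0.0141, 0.088]
ee_rot: [0.708, 0.706, 0.0, 0.0]
ft_force: [0.2, -0.7, 0.7]
gripper_width: 0.0007
grip_force: 0.1
```

Emit:
jog_arm --increments '[[[0.003,0,0.016,0,-1],[0.003,0,0.014,0,-1],[0.002,0,0.01,0,-1],[0.002,0,0.01,0,-1],[0,0,0.01,0,-1],[0,0,0.008,0,-1]]]'

```text
clock: 6.63
ee_pos: [0.4563, -0.0111, 0.0765]
ee_rot: [0.708, 0.706, 0.0, 0.0]
ft_force: [-6.3, 2.5, 30.7]
gripper_width: 0.0006
grip_force: 14.9
```

Emit:
jog_arm --increments '[[[0,0,-0.02,0,-1],[0,0,-0.1,0,-1],[0,0,-0.15,0,-1],[-0.05,0,-0.1,0,-1],[-0.05,0,0,0,-1],[0,0,0,0,-1]]]'

```text
clock: 7.13
ee_pos: [0.4565, -0.0345, 0.1493]
ee_rot: [0.71, 0.705, 0.0, 0.001]
ft_force: [-0.6, 0.8, 0.5]
gripper_width: 0.0002
grip_force: 0.0
```

Run:
```python
from h import *
s=ctrl.observe();print(s['ee_pos'],s['ft_force'])
v=[.456,-.0997,-1.5756]
im=ctrl.get_image('wrist')
for p in((-.117,.016,.069),(-.117,-.016,.069),(-.16,.016,.069),(-.16,-.016,.069),(-.111,.023,.048),(-.111,-.023,.048)):
    q=PW(W(p,v));print(p,q.round());cv2.circle(im,tuple(int(x) for x in q),2,(0,255,0),-1)
a=cv2.resize(im[0:300,180:480],(480,480));b=cv2.resize(ctrl.get_image('side')[220:280,310:390][:, :40*2],None,fx=4,fy=8) if 0 else cv2.resize(ctrl.get_image('side')[210:290,310:390],(320,320))
b=cv2.copyMakeBorder(b,0,160,0,0,0);cv2.imwrite('pics/w3.png',np.hstack([a,b]))
```

```text
[ 0.45654346 -0.03454339  0.14928454] [-0.56128858  0.77323578  0.52064695]
(-0.117, 0.016, 0.069) [349. 171.]
(-0.117, -0.016, 0.069) [301. 171.]
(-0.16, 0.016, 0.069) [350. 107.]
(-0.16, -0.016, 0.069) [300. 107.]
(-0.111, 0.023, 0.048) [357. 176.]
(-0.111, -0.023, 0.048) [293. 176.]
```

View pics/w3.png

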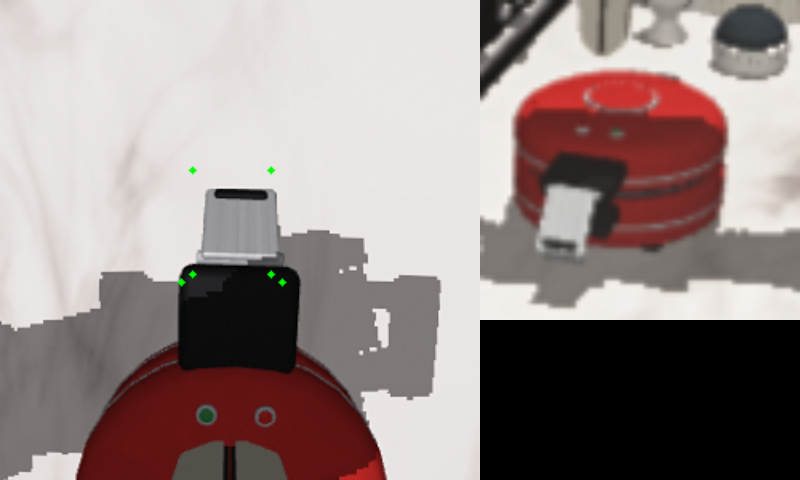

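The wrist crop shows the lid shut. The clip sticks out from (240,258) to (240,190), about 3 mm to the right of the prediction and 3–4 mm further out. In the side view it slopes down and out. I'll press it down from above.

Emit:
jog_arm --increments '[[[0.1,0.006,0,0,-1],[0.15,0.006,0,0,-1],[0.15,0,0.05,0,-1],[0.055,0,0.08,0,-1],[0,0,0.06,0,-1],[0,0,0.05,0,-1],[0,0,0.04,0,-1],[0,0,0.04,0,-1],[0,0,0.03,0,-1],[0,0,0,0,-1]]]'

```text
clock: 8.07
ee_pos: [0.4578, 0.0587, 0.0773]
ee_rot: [0.708, 0.706, -0.001, -0.001]
ft_force: [0.1, 0.7, 0.6]
gripper_width: 0.0007
grip_force: 0.0
```

Emit:
jog_arm --increments '[[[0,0,0.03,0,-1],[0,0,0.03,0,-1],[0,0,0.03,0,-1],[0,0,0.03,0,-1],[0,0,0.03,0,-1],[0,0,0,0,-1]]]'

```text
clock: 8.57
ee_pos: [0.458, 0.0587, 0.0476]
ee_rot: [0.708, 0.706, -0.001, -0.001]
ft_force: [1.0, 0.6, 0.7]
gripper_width: 0.0003
grip_force: 0.0
```

Run:
```python
from h import *
im=ctrl.get_image('wrist')
a=cv2.resize(im[100:400,180:480],(480,480));b=cv2.resize(ctrl.get_image('side')[210:290,310:390],(320,320))
b=cv2.copyMakeBorder(b,0,160,0,0,0);cv2.imwrite('pics/w4.png',np.hstack([a,b]))
```

```text
(no output)
```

View pics/w4.png

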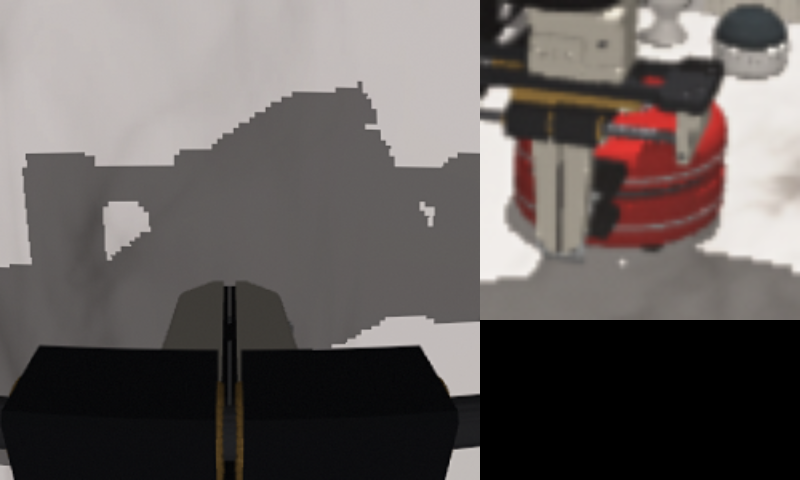

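The clip is hidden behind the fingers, and the force is small. I'll continue down and inward along the clip's arc.

Emit:
jog_arm --increments '[[[-0.008,0.005,0.015,0,-1],[-0.008,0,0.015,0,-1],[-0.008,0,0.015,0,-1],[-0.008,0,0.01,0,-1],[0,0,0,0,-1]]]'

```text
clock: 9.08
ee_pos: [0.4596, 0.052, 0.0373]
ee_rot: [0.708, 0.706, -0.0, -0.0]
ft_force: [-0.1, 0.4, -0.1]
gripper_width: 0.0004
grip_force: 0.0
```

Emit:
jog_arm --increments '[[[0,0,0.02,0,-1],[0,0,0.02,0,-1],[0,0,0.02,0,-1],[-0.01,0,0,0,-1],[-0.015,0,0,0,-1],[0,0,0,0,-1]]]'

```text
clock: 9.58
ee_pos: [0.4594, 0.0468, 0.0255]
ee_rot: [0.708, 0.706, -0.0, -0.0]
ft_force: [-0.1, 0.9, 0.3]
gripper_width: 0.0009
grip_force: 0.2
```

Emit:
jog_arm --increments '[[[-0.015,0,0.005,0,-1],[-0.015,0,0.005,0,-1],[-0.015,0,0,0,-1],[0,0,0,0,-1]]]'

```text
clock: 9.92
ee_pos: [0.4596, 0.0374, 0.0236]
ee_rot: [0.709, 0.705, -0.0, 0.0]
ft_force: [0.6, 1.1, 0.4]
gripper_width: 0.0005
grip_force: 0.0
```

Emit:
jog_arm --increments '[[[-0.01,0,0,0,-1],[-0.01,0,0,0,-1],[0,0,0,0,-1]]]'

```text
clock: 10.17
ee_pos: [0.4598, 0.0367, 0.0238]
ee_rot: [0.708, 0.707, 0.002, -0.001]
ft_force: [-0.4, 4.9, -1.1]
gripper_width: 0.0004
grip_force: 2.5
```

Emit:
jog_arm --increments '[[[-0.01,0,0,0,-1],[0,0,0,0,-1]]]'

```text
clock: 10.33
ee_pos: [0.4599, 0.036, 0.0238]
ee_rot: [0.707, 0.707, 0.002, -0.001]
ft_force: [-1.2, 6.6, -1.5]
gripper_width: 0.0005
grip_force: 3.4
```

Emit:
jog_arm --increments '[[[-0.005,0,0,0,-1],[0,0,0,0,-1]]]'

```text
clock: 10.5
ee_pos: [0.46, 0.0356, 0.0238]
ee_rot: [0.707, 0.707, 0.003, -0.001]
ft_force: [-0.5, 8.7, -1.3]
gripper_width: 0.0006
grip_force: 3.9
```

Emit:
jog_arm --increments '[[[0.05,0,0,0,-1],[0.1,0,0,0,-1],[0.1,0,-0.1,0,-1],[-0.02,0,-0.2,0,-1],[-0.2,0,-0.2,0,-1],[-0.2,0,-0.15,0,-1],[-0.2,0,0,0,-1],[-0.1,0,0,0,-1],[0,0,0,0,-1]]]'

```text
clock: 11.25
ee_pos: [0.459, -0.052, 0.1384]
ee_rot: [0.712, 0.702, -0.002, 0.002]
ft_force: [-0.7, -0.8, 0.4]
gripper_width: 0.0005
grip_force: 0.0
```

Run:
```python
from h import *
s=ctrl.observe();print(s['ee_pos'],s['ft_force'])
v=[.459,-.0965,-1.5756]
im=ctrl.get_image('wrist')
for p in((-.114,.0,.077),(-.122,0,.069),(-.122,0,.033),(-.111,.023,.048)):print(p,PW(W(p,v)).round())
a=cv2.resize(im[0:300,180:480],(420,420));b=cv2.resize(ctrl.get_image('side')[220:280,315:369],(378,420),interpolation=2)
cv2.imwrite('pics/w5.png',np.hstack([a,b]))
```

```text
[ 0.45896348 -0.0520316   0.138427  ] [-0.73855241 -0.79359524  0.38395004]
(-0.114, 0.0, 0.077) [324. 150.]
(-0.122, 0, 0.069) [324. 136.]
(-0.122, 0, 0.033) [324. 135.]
(-0.111, 0.023, 0.048) [357. 152.]
```

View pics/w5.png

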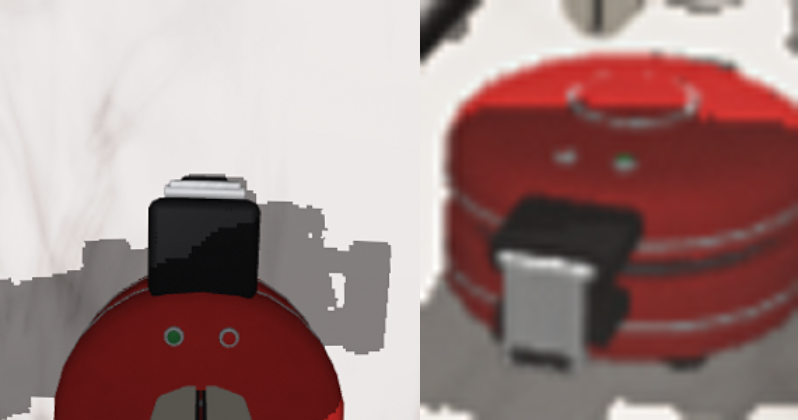

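In the wrist crop the clip is almost upright in front of the handle, at rows 176–195, but the lower end seems to stand out about 2–3 mm. I'll press the lid firmly once more and read its height, then push the clip harder.

Emit:
jog_arm --increments '[[[0.1,0,0.05,0,-1],[0.1,0,0.1,0,-1],[0.005,0,0.08,0,-1],[0,0,0.05,0,-1],[0,0,0.02,0,-1],[0,0,0.015,0,-1],[0,0,0,0,-1]]]'

```text
clock: 11.93
ee_pos: [0.4584, -0.001, 0.0766]
ee_rot: [0.707, 0.708, -0.0, -0.001]
ft_force: [-5.5, 1.5, 21.6]
gripper_width: 0.0003
grip_force: 10.6
```

Emit:
jog_arm --increments '[[[0,0,-0.05,0,-1],[0,0,-0.13,0,-1],[0.13,0,-0.04,0,-1],[0.13,0,0.02,0,-1],[0.06,0,0.1,0,-1],[0,0,0.14,0,-1],[0,0,0.14,0,-1],[0,0,0.09,0,-1],[0,0,0,0,-1]]]'

```text
clock: 12.68
ee_pos: [0.4575, 0.0607, 0.0187]
ee_rot: [0.707, 0.707, -0.002, -0.002]
ft_force: [-0.7, -0.4, -0.6]
gripper_width: 0.0007
grip_force: 0.0
```

Emit:
jog_arm --increments '[[[-0.05,0.005,-0.01,0,-1],[-0.04,0,0,0,-1],[-0.025,0,0,0,-1],[-0.01,0,0,0,-1],[0,0,0,0,-1]]]'

```text
clock: 13.1
ee_pos: [0.4613, 0.0355, 0.024]
ee_rot: [0.708, 0.706, 0.001, 0.0]
ft_force: [0.4, 1.7, 2.2]
gripper_width: 0.0002
grip_force: 1.0
```

Emit:
jog_arm --increments '[[[-0.01,0,0,0,-1],[-0.01,0,0,0,-1],[0,0,0,0,-1]]]'

```text
clock: 13.35
ee_pos: [0.4614, 0.0353, 0.024]
ee_rot: [0.707, 0.707, 0.003, -0.001]
ft_force: [-1.5, 7.7, 3.5]
gripper_width: 0.0003
grip_force: 4.4
```

Emit:
jog_arm --increments '[[[-0.01,0,0,0,-1],[0,0,0,0,-1]]]'

```text
clock: 13.52
ee_pos: [0.4617, 0.034, 0.0241]
ee_rot: [0.707, 0.707, 0.004, -0.001]
ft_force: [-0.4, 10.1, 3.4]
gripper_width: 0.0001
grip_force: 4.8
```

Emit:
jog_arm --increments '[[[0.05,0,0,0,-1],[0.1,0,0,0,-1],[0.1,0,-0.1,0,-1],[-0.02,0,-0.2,0,-1],[-0.2,0,-0.2,0,-1],[-0.2,0,-0.15,0,-1],[-0.2,0,0,0,-1],[-0.1,0,0,0,-1],[0,0,0,0,-1],[0,0,0,0,-1]]]'

```text
clock: 14.35
ee_pos: [0.4599, -0.0498, 0.1376]
ee_rot: [0.71, 0.705, -0.001, 0.0]
ft_force: [0.3, 0.4, -0.9]
gripper_width: 0.0005
grip_force: 0.0
```

Run:
```python
from h import *
s=ctrl.observe();print(s['ee_pos'],s['ft_force'])
im=ctrl.get_image('wrist');cv2.imwrite('w6.png',im);cv2.imwrite('s6.png',ctrl.get_image('side'))
v=[.459,-.0965,-1.5756]
for p in((-.114,.0,.077),(-.117,0,.071),(-.122,0,.069),(-.122,0,.033),(-.122,0,.026),(-.126,0,.026),(-.130,0,.028)):print(p,PW(W(p,v)).round(1))
for c in(315,322,330): print(c,[tuple(int(x) for x in im[r,c]) for r in range(112,152,2)])
cam=wcam()[1][:3,3];print(cam)
a=cv2.resize(im[100:200,270:370],(500,500),interpolation=0);b=cv2.resize(cv2.imread('s6.png')[240:280,325:353],(280,400),interpolation=0)
cv2.imwrite('pics/w6.png',np.hstack([a,cv2.copyMakeBorder(b,0,100,0,0,0)]))
```

```text
[ 0.45988182 -0.04984205  0.13762972] [ 0.33338377  0.35298562 -0.89394978]
(-0.114, 0.0, 0.077) [323.1 152.7]
(-0.117, 0, 0.071) [323.2 147.3]
(-0.122, 0, 0.069) [323.2 139.2]
(-0.122, 0, 0.033) [323.2 137.8]
(-0.122, 0, 0.026) [323.2 137.5]
(-0.126, 0, 0.026) [323.2 132.2]
(-0.13, 0, 0.028) [323.2 126.8]
315 [(228, 230, 234), (228, 230, 234), (228, 230, 234), (228, 230, 234), (229, 230, 234), (229, 230, 234), (229, 231, 234), (229, 231, 234), (230, 231, 234), (183, 185, 191), (1, 0, 0), (40, 39, 39), (199, 196, 196), (222, 219, 219), (185, 183, 181), (213, 208, 208), (196, 194, 193), (148, 146, 146), (21, 20, 20), (16, 15, 16)]
322 [(228, 230, 234), (229, 230, 234), (229, 230, 234), (229, 230, 234), (229, 231, 234), (229, 231, 234), (229, 231, 234), (230, 232, 235), (231, 233, 236), (184, 186, 193), (16, 16, 16), (40, 39, 38), (175, 173, 173), (220, 217, 216), (190, 187, 186), (211, 207, 207), (203, 199, 199), (158, 155, 154), (36, 36, 37), (16, 15, 14)]
330 [(229, 231, 234), (229, 231, 234), (229, 231, 234), (230, 231, 234), (229, 231, 235), (230, 231, 235), (230, 232, 235), (231, 231, 235), (232, 232, 236), (186, 187, 193), (37, 37, 39), (36, 35, 34), (139, 138, 137), (217, 214, 213), (191, 187, 188), (206, 202, 201), (206, 204, 204), (163, 160, 160), (69, 68, 68), (15, 15, 14)]
[0.45954741 0.03250007 0.30455065]
```

View pics/w6.png

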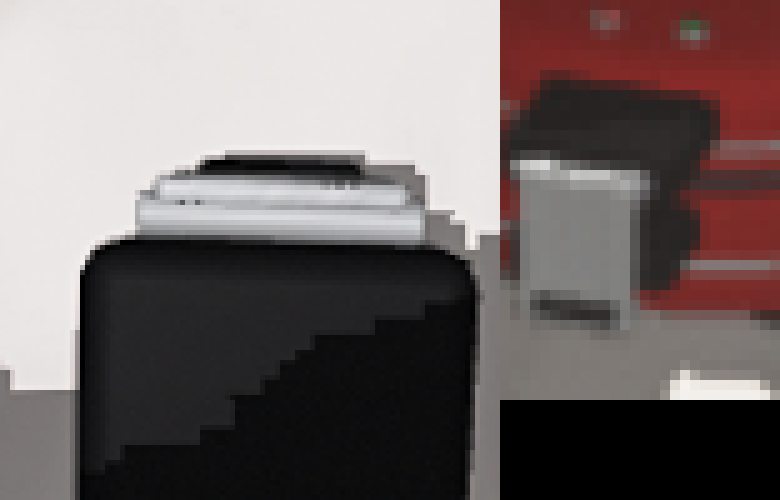

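The wrist crop shows the silver plate ending at about row 134, 13.5 px ahead of the handle edge at row 147.5, with only the dark press pad standing proud at rows 131–134. That matches the shut geometry. I'll check the plate edge beside the pad numerically.

Run:
```python
from h import *
im=cv2.imread('w6.png');a=cv2.imread('pics/w5.png')[:,:420]
for c in(303,306,344,347): print(c,[(r,int(im[r,c,1])) for r in range(126,152)])
a=cv2.resize(a,(300,300))
for c in(175-57+20,): pass
for c in(123,126,163,167): print('w5',c,[(r,int(a[r,c,1])) for r in range(120,148)])
v=[.459,-.0928,-1.5756]
cl=lambda r,t:(-.117-r*np.sin(t)-.005*np.cos(t),.013,.069-r*np.cos(t)+.005*np.sin(t))
print('handle',PW(W((-.114,.013,.077),v)).round(1))
for t in(0,.03,.06,.1,.15):print(t,[PW(W(cl(r,t),v)).round(1) for r in(.0,.036,.043)])
```

```text
303 [(126, 230), (127, 230), (128, 230), (129, 230), (130, 230), (131, 230), (132, 231), (133, 234), (134, 216), (135, 159), (136, 208), (137, 230), (138, 216), (139, 196), (140, 175), (141, 201), (142, 212), (143, 206), (144, 185), (145, 160), (146, 133), (147, 70), (148, 9), (149, 13), (150, 16), (151, 20)]
306 [(126, 229), (127, 230), (128, 230), (129, 230), (130, 230), (131, 231), (132, 234), (133, 213), (134, 121), (135, 115), (136, 203), (137, 224), (138, 215), (139, 189), (140, 88), (141, 202), (142, 211), (143, 208), (144, 187), (145, 164), (146, 142), (147, 73), (148, 10), (149, 11), (150, 17), (151, 20)]
344 [(126, 231), (127, 231), (128, 231), (129, 232), (130, 234), (131, 238), (132, 208), (133, 120), (134, 117), (135, 83), (136, 90), (137, 174), (138, 199), (139, 207), (140, 202), (141, 154), (142, 185), (143, 208), (144, 214), (145, 196), (146, 176), (147, 155), (148, 96), (149, 16), (150, 11), (151, 15)]
347 [(126, 231), (127, 230), (128, 230), (129, 230), (130, 231), (131, 234), (132, 207), (133, 116), (134, 120), (135, 100), (136, 88), (137, 170), (138, 197), (139, 2
[... 1187 characters left out ...]
), (122, 232), (123, 232), (124, 233), (125, 230), (126, 180), (127, 119), (128, 120), (129, 108), (130, 135), (131, 185), (132, 212), (133, 204), (134, 185), (135, 170), (136, 195), (137, 213), (138, 204), (139, 187), (140, 166), (141, 136), (142, 39), (143, 14), (144, 13), (145, 17), (146, 21), (147, 24)]
handle [344.5 146.8]
0 [array([343.9, 133.6]), array([341.2, 132.9]), array([340.7, 132.7])]
0.03 [array([343.9, 133.6]), array([341.2, 131.4]), array([340.7, 131. ])]
0.06 [array([344. , 133.6]), array([341.2, 129.9]), array([340.8, 129.3])]
0.1 [array([344. , 133.6]), array([341.3, 128. ]), array([340.8, 127. ])]
0.15 [array([344. , 133.7]), array([341.3, 125.6]), array([340.9, 124.2])]
```

Emit:
jog_arm --increments '[[[0,0,-0.1,0,-1],[0,0,-0.15,0,-1],[0,0,-0.1,0,-1],[0,0,0,0,-1]]]'

```text
clock: 14.78
ee_pos: [0.463, -0.0458, 0.2111]
ee_rot: [0.707, 0.707, 0.003, 0.003]
ft_force: [0.2, 0.4, -0.6]
gripper_width: 0.0006
grip_force: 0.0
```

```bash
python3 -c "
from workcell import ctrl
print(ctrl.observe()['ft_force']);print(ctrl.finish_job())"
```

```text
[ 0.20186811  0.3658934  -0.59083011]
the job is handed in; nothing more can be done
None
```

I handed the job in at about 15 s: the lid is fully shut, eased down, and the clip measured flat against the handle, though I never saw its hook under the lip directly; the waffle maker slid perhaps 1 mm during the last push, and nothing else was touched.

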